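# Put the adapter kit away after a gauge job

## Robot

A 6-joint arm with a two-finger parallel gripper is mounted at the origin on a cart in front of the work surface, level with it; the furniture and walls round the work are solid. World frame = base frame: x ahead of the robot, y to its left, z up, the work surface at z = 0. Lengths are in m, angles in rad, forces in N, time in s.
With the tool pointing down it reaches from about 0.375 to 0.9 m from the base axis. Payload 3.1 kg.
Tool frame: the origin (TCP) lies at the very end of the fingers, on their centre line; the grasp point (between the pads) lies tcp_to_grasp behind it (tcp_to_grasp is the distance from the TCP to the grasp point, in m); y points along the fingers, x is the direction in which the jaws open and shut, and the axes are right-handed (so a half turn about y gives the same grasp; the last joint's range is limited). The gripper opens to 87 mm and grips with 3 to 60 N. Pads are 19 mm wide; open, the fingers measure 117 mm over their backs; the gripper's body (75 mm by 190 mm) begins 51 mm behind the grasp point.
Start: joints at [-1.341, 0.527, 1.433, -0, 1.181, -0.178], TCP at [0.248, -0.573, 0.223] pointing down, gripper open.
Joint ranges: [-3.08, 3.08], [-0.75, 2.2], [0.22, 2.44], [-1.43, 4.57], [0, 2.65], [-2.85, 2.85]. Speed limits (rad/s): [2.79, 2.79, 3.14, 3.14, 3.14, 3.14].

## Interface

Orientations are given as a unit quaternion [x, y, z, w].
In Python, from workcell import * gives the robot as it stands. The module is installed in compiled form; this text tells all that it offers.
- The arm moves only by the tool arm_command, never from a script. Its arguments are lists of equal length, an entry for each row: "travel": the shift along the tool's x, y, z in mm, a list of three; "delta_rot": the turn, a rotation vector about the tool's x, y, z in degrees, a list of three; "fingers": the finger opening in mm, from 0 to 87. A call has 1 to 20 rows; each row is the pose to reach, as a shift and turn from the pose commanded when the call began, along the tool's axes at that moment; what a row does not reach only later rows make up. A row lasts 1/8 s, in which the tool goes at most 62.5 mm and 10.7 degrees, less where a joint would pass 70% of its speed; a pose out of reach is approached as far as the arm can. A call with a gripper value outside its range is refused whole. The fingers move at their own pace and stop on an object; "squeeze" is the grip in N (left out, the last holds). Time passes only in rows, so rows that repeat a pose let the fingers close. It gives the time, the measured TCP pose, the force and the opening at its end, in the units of the state.
- get_obs(): the state, without advancing time (a new reading comes with each control period).
- snapshot(name): name is "scene" or "top"; returns a dict with "image" (384x512x3 uint8, blue, green, red), "K" (3x3 intrinsics, pixels), "R" (3x3) and "t" (3): a world point X has camera coordinates R X + t. Camera axes: x right, y down, z forward; pixel columns grow to the right and rows downward; lengths in m; the calibration is good to about 2 mm. A picture is of the moment at which its call begins. There is no depth.
- finish_job(): hands the job in, once; it reports no verdict.
The state is a dict: "time": time; "q": joint angles; "joint_velocities": joint speeds; "joint_efforts": joint torques, N m; "eef_pos": TCP position; "tool_rot": TCP orientation; "wrist_force": force on the tool from outside, world axes, zero at the start; "wrist_torque": the same for the moment, N m; "opening": opening from 0.0 (shut) to 1.0 (fully open).
Only numpy, scipy, OpenCV 4.12 (cv2) and the standard library are available. Lean on these libraries where they do the work, as an engineer would, in place of code of your own. Each camera call takes 0.05 s, during which the arm holds its last target.

## Task

Put the adapter kit in the middle of the bench back in its trays: the two brass fittings (plug and double nipple) in the yellow tray and the two steel ones (reducer and tee) in the blue tray, one fitting to a bay so that the threads do not knock together, each the same way up as it is now. Unclip the steel pipe from the taping stand, whose spring clips open to the front, and lay it in the two V rests of the long grey tray. Leave the roll of thread tape where it is, and let go of everything at the end.

Things in the scene. Friction and masses are not known exactly. Their poses are not given: they have to be found in the camera images.
- pipe: Round steel pipe along its own y: barrel 20 mm diameter, 124 mm long, plus a 13 mm long, 16 mm thick thread at each end (150 mm in all); 0.16 kg. Origin: its middle, on its axis. At the start it sits level in the stand's clips, axis 42 mm above the bench, own axes parallel to the stand's (it can turn about its length).
- stand: Grey fixed stand, base 70 x 134 x 6 mm; origin on the bench under the pipe's axis, own y along the pipe. At own y = +-45 mm an 18 mm wide, 56 mm high post behind the pipe holds a sprung steel C clip open to own -x (robot side). Between the clips 70 mm of pipe are bare, nothing behind, 26 mm of air below. About 12 N along -x snaps it free within 15 mm; 30 mm forward it is clear to lift.
- brass_plug: Brass plug standing on its hexagon head, thread upward: 26 x 26 mm, 31 mm high, flats across own x, the head is the wide lower part. 0.06 kg. Origin: centre of the underside, z up.
- brass_nipple: Brass double nipple lying down: 50 mm long along own y, hexagon 22 mm across own x in the middle (14 mm of the length), thread ends about 14 mm thick, 25 mm high. 0.07 kg. Origin: centre of the underside, z up.
- steel_reducer: Grey steel reducer standing on its wide hexagon end, thread upward: 27 mm across the flats along own x, 31 mm along own y, 31 mm high. 0.06 kg. Origin: centre of the underside, z up.
- steel_tee: Pale grey steel tee lying flat, 19 mm high: run 56 mm long along own y, centre line at own x = -9 mm, 17 mm thick; the branch, 17 mm thick, leaves its middle towards own +x and ends about 20 mm from the origin; can be pinched across own y at x = +12 mm. 0.06 kg. Origin: on the bench below the outline's middle, z up.
- tray_yellow: Yellow fixed open tray for brass fittings: 84 mm along own x, 165 mm along own y, 22 mm high, walls and floor 3 mm. A divider makes two bays, each 78 x 78 mm inside, centred at own y = +41 and -41 mm, floor 3 mm above the bench. Origin: centre of the underside, on the bench, z up. The three trays change places from start to start.
- tray_blue: Blue fixed open tray for steel fittings: 84 mm along own x, 165 mm along own y, 22 mm high, walls and floor 3 mm. A divider makes two bays, each 78 x 78 mm inside, centred at own y = +41 and -41 mm, floor 3 mm above the bench. Origin: centre of the underside, on the bench, z up. The three trays change places from start to start.
- tray_grey: Long grey fixed tray, 84 mm along own x, 196 along own y, walls 18 high, 3 thick. Two black V rests, 12 mm wide, at own y = +-38 mm, notches 41 mm wide at the top (37 mm above the bench); in them the pipe lies along own y, axis 30 mm above the bench and above the tray's middle line, 20 mm from each end wall. Between the rests bare floor, 3 mm up. Origin: centre of underside, z up.
- ptfe_roll: Loose yellow and white roll of thread tape lying flat near the front edge of the bench, 52 mm in diameter, 13 mm high; a bystander. Origin: centre of the underside.

How it is judged:
At the end, for the whole second after the job is handed in: Both brass fittings rest on the yellow tray's floor, both steel ones on the blue tray's, one per bay, upright within 0.3 rad (undersides under 13 mm up); the pipe lies in both V rests (7 mm sideways, axis 24 to 36 mm up, 0.1 rad, middle within 24 mm of the tray's); all released, at rest (x of brass_plug in the frame of tray_yellow between -0.042 and 0.042 m and y of brass_plug in the frame of tray_yellow between -0.082 and 0.082 m and z of brass_plug in the frame of tray_yellow between -0.004 and 0.013 m and angle between each of brass_plug, brass_nipple, steel_reducer, steel_tee's own z axis and vertical below 0.3 rad and linear speed of each of brass_plug, brass_nipple, steel_reducer, steel_tee, pipe below 0.02 m/s and x of brass_nipple in the frame of tray_yellow between -0.042 and 0.042 m and y of brass_nipple in the frame of tray_yellow between -0.082 and 0.082 m and z of brass_nipple in the frame of tray_yellow between -0.004 and 0.013 m and ((y of brass_plug in the frame of tray_yellow below 0 m and y of brass_nipple in the frame of tray_yellow above 0 m) or (y of brass_plug in the frame of tray_yellow above 0 m and y of brass_nipple in the frame of tray_yellow below 0 m)) and x of steel_reducer in the frame of tray_blue between -0.042 and 0.042 m and y of steel_reducer in the frame of tray_blue between -0.082 and 0.082 m and z of steel_reducer in the frame of tray_blue between -0.004 and 0.013 m and x of steel_tee in the frame of tray_blue between -0.042 and 0.042 m and y of steel_tee in the frame of tray_blue between -0.082 and 0.082 m and z of steel_tee in the frame of tray_blue between -0.004 and 0.013 m and ((y of steel_reducer in the frame of tray_blue below 0 m and y of steel_tee in the frame of tray_blue above 0 m) or (y of steel_reducer in the frame of tray_blue above 0 m and y of steel_tee in the frame of tray_blue below 0 m)) and x of pipe in the frame of tray_grey between -0.007 and 0.007 m and y of pipe in the frame of tray_grey between -0.024 and 0.024 m and z of pipe in the frame of tray_grey between 0.024 and 0.036 m and angle between the y axis of pipe and the y axis of tray_grey, either way round below 0.1 rad); the robot touches nothing.
It fails at once if the roll of thread tape is shoved aside (more than 30 mm) (distance of ptfe_roll from where it was at the start of the episode above 0.03 m).
It also fails if it takes over 112 s, if anything falls off the work surface, if the arm or the gripper's body presses on something with over 40 N, if the wrist force passes 120 N, or if a joint passes its speed limit or range.

## Working session

There is one attempt and no reset: what is moved stays moved. The work goes in short steps, Python scripts to look and compute and a tool call to move; the robot and the scene stay as the last step left them, time stands still between calls to the robot, and variables do not carry over. Pictures are saved under pics/ and viewed, and the job is handed in when it is done.

Besides the shell and the picture viewer there is one more tool, called after "Request:" as name(argument=value, ...), one argument or row to a line, values as JSON. arm_command: Moves the arm, as the interface text tells. Its arguments: {"type":"object","properties":{"travel":{"type":"array","items":{"type":"array","items":{"type":"number"}}},"delta_rot":{"type":"array","items":{"type":"array","items":{"type":"number"}}},"fingers":{"type":"array","items":{"type":"number"}},"squeeze":{"type":"number"}},"required":["travel","delta_rot","fingers"]}

```bash
mkdir -p pics; python3 - <<'E'
from workcell import *
import cv2,numpy as np
o=get_obs()
for k,v in o.items(): print(k,np.round(v,4))
for n in ("scene","top"):
    s=snapshot(n); cv2.imwrite(f"pics/{n}0.png",s["image"]); print(n,s["K"],s["R"],s["t"])
    np.savez(n+"_cal.npz",K=s["K"],R=s["R"],t=s["t"])
try: print(tcp_to_grasp)
except Exception as e: print(e)
E
```

```text
time 0.0
q [-1.3405  0.5285  1.4338 -0.      1.1814 -0.1785]
joint_velocities [ 0.0027  0.0008  0.0004  0.0014  0.0003 -0.0006]
joint_efforts [-6.00000e-04 -4.40040e+01 -1.76594e+01  6.33000e-02  5.82000e-02
 -2.00000e-04]
eef_pos [ 0.2483 -0.5728  0.2216]
tool_rot [-0.5906  0.3886 -0.3876  0.5916]
wrist_force [ 0.485  -0.4318 -0.2918]
wrist_torque [ 0.0289  0.0012 -0.0152]
opening 0.9988
scene [[421.31976278   0.         260.45147708]
 [  0.         421.31976278 195.45625083]
 [  0.           0.           1.        ]] [[ 0.91225296 -0.40941289 -0.0132526 ]
 [-0.27927144 -0.59795246 -0.75130574]
 [ 0.29966983  0.68908195 -0.65982123]] [-0.35459415  0.33977014  0.56259654]
top [[478.93629878   0.         248.97300115]
 [  0.         478.93629878 188.63286261]
 [  0.           0.           1.        ]] [[-0.02253167 -0.99972468 -0.00654947]
 [-0.99637989  0.02299247 -0.0818441 ]
 [ 0.08197215  0.00468168 -0.99662362]] [0.26096837 0.53123791 1.2276289 ]
0.0187
```

```bash
python3 - <<'E'
import cv2
for n in ("scene","top"):
    cv2.imwrite(f"pics/{n}0b.png",cv2.resize(cv2.imread(f"pics/{n}0.png"),(800,600),interpolation=cv2.INTER_CUBIC))
E
```

```text
(no output)
```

View pics/top0b.png

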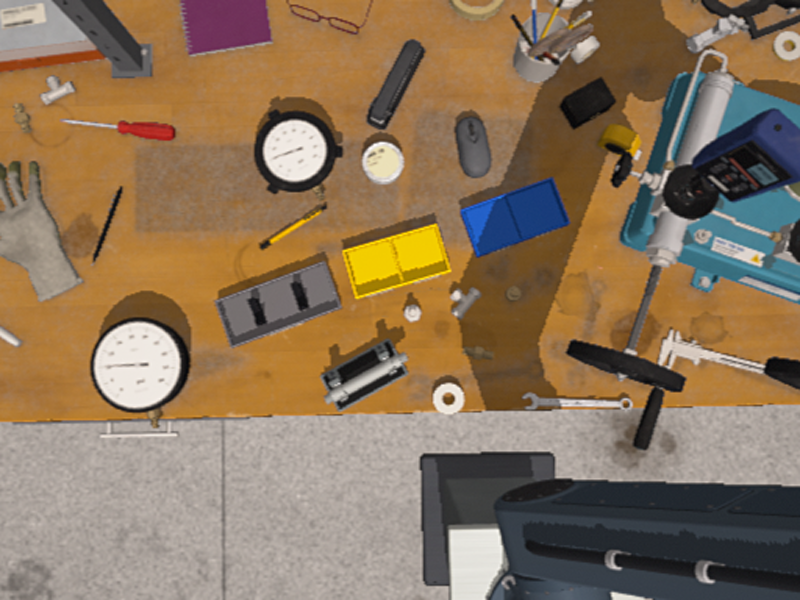

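View pics/scene0b.png

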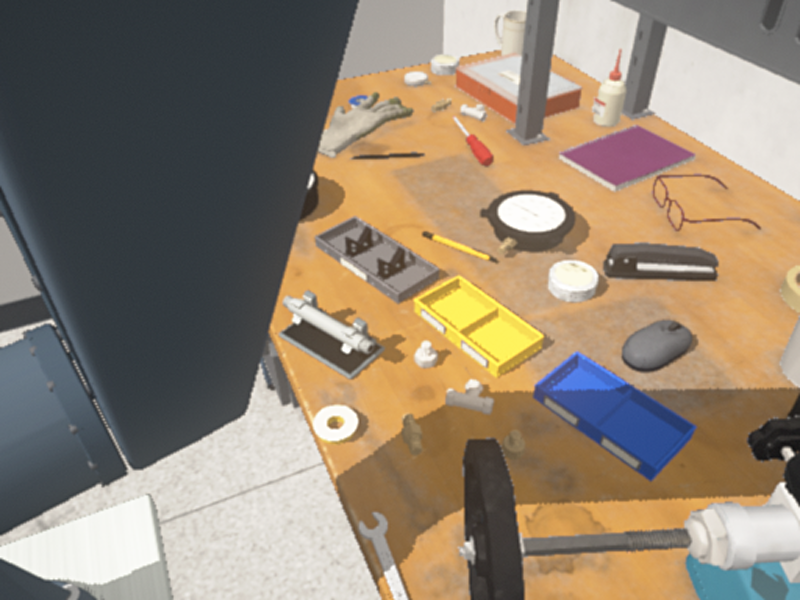

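The top view shows the trays in a row: grey (278,303), yellow (397,260) and blue (514,216). It also shows the stand with the pipe (366,375), reducer (412,311), tee (465,302), plug (513,293), nipple (478,352) and roll (448,398). Next I'll zoom in and measure.

```bash
cat > h.py <<'E'
import numpy as np,cv2
def cal(n):
    d=np.load(n+"_cal.npz"); return d["K"],d["R"],d["t"]
def ray(n,u,v,z):
    K,R,t=cal(n); d=R.T@np.linalg.inv(K)@np.array([u,v,1.]); c=-R.T@t
    return c+d*(z-c[2])/d[2]
def proj(n,X):
    K,R,t=cal(n); p=K@(R@np.asarray(X,float)+t); return p[:2]/p[2]
E
python3 - <<'E'
import cv2
im=cv2.imread("pics/top0.png")
c=im[105:270,130:372]; cv2.imwrite("pics/topz.png",cv2.resize(c,None,fx=3.3,fy=3.3,interpolation=cv2.INTER_CUBIC))
c=im[165:245,200:350]; 
c=cv2.convertScaleAbs(c,alpha=1.5,beta=10);cv2.imwrite("pics/topz2.png",cv2.resize(c,None,fx=5.3,fy=5.3,interpolation=cv2.INTER_CUBIC))
im=cv2.imread("pics/scene0.png")
c=im[130:310,170:450]; c=cv2.convertScaleAbs(c,alpha=1.4,beta=10);cv2.imwrite("pics/scz.png",cv2.resize(c,None,fx=2.85,fy=2.85,interpolation=cv2.INTER_CUBIC))
E
```

```text
(no output)
```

View pics/topz.png

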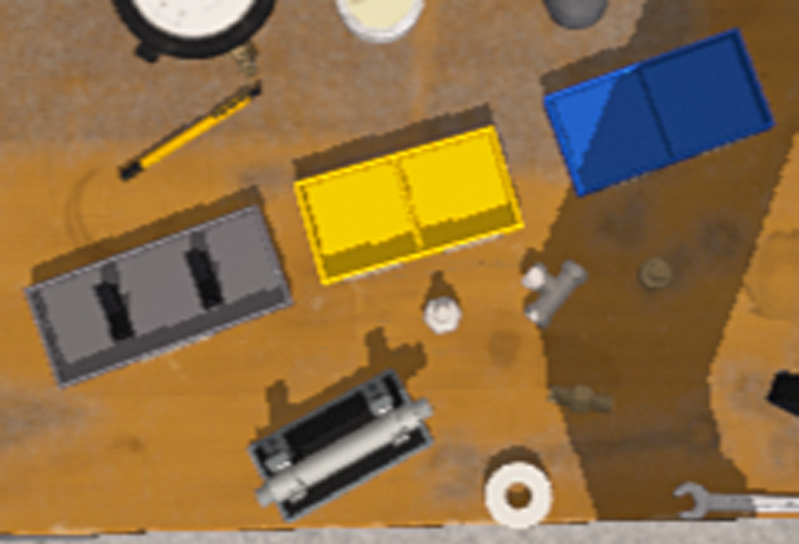

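View pics/topz2.png

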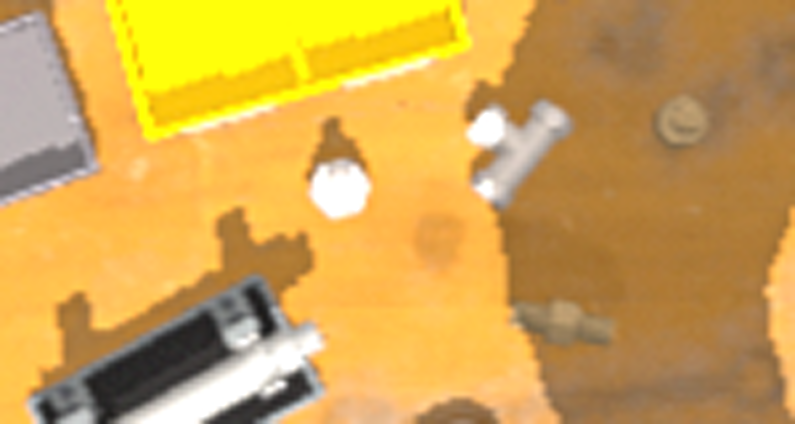

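View pics/scz.png

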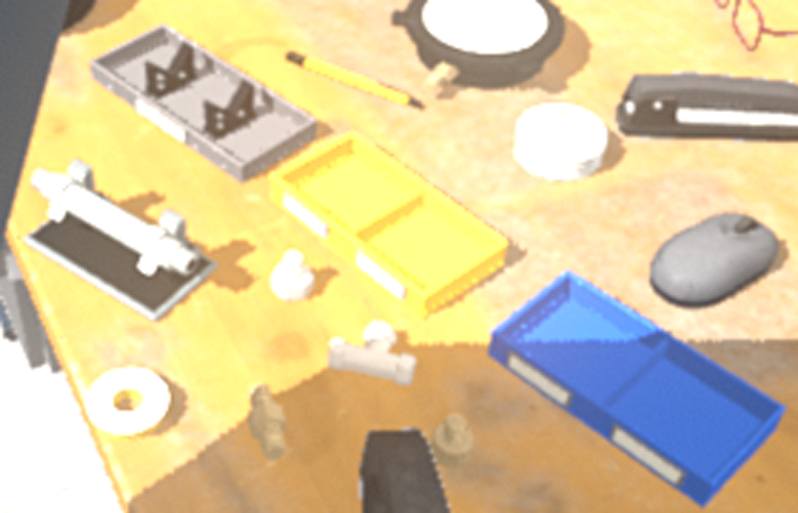

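```bash
python3 - <<'E'
from h import *
im=cv2.imread("pics/top0.png"); hsv=cv2.cvtColor(im,cv2.COLOR_BGR2HSV)
for n in ("scene","top"):
    K,R,t=cal(n); print(n,"cam",np.round(-R.T@t,3))
def tray(m,h,name):
    m=cv2.morphologyEx(m,cv2.MORPH_OPEN,np.ones((3,3)))
    c=max(cv2.findContours(m,cv2.RETR_EXTERNAL,cv2.CHAIN_APPROX_NONE)[0],key=cv2.contourArea)
    P=np.array([ray("top",u,v,h)[:2] for u,v in c[:,0]],np.float32)
    (cx,cy),(w,hh),a=cv2.minAreaRect(P)
    b=cv2.boxPoints(((cx,cy),(w,hh),a)); e=[b[1]-b[0],b[2]-b[1]]; L=max(e,key=np.linalg.norm)
    print(name,round(cx,4),round(cy,4),"size",round(w,3),round(hh,3),"long axis deg",round(np.degrees(np.arctan2(L[1],L[0]))%180,1))
roi=np.zeros(im.shape[:2],np.uint8); roi[105:270,130:372]=255
Y=cv2.inRange(hsv,(22,200,120),(35,255,255))&roi; B=cv2.inRange(hsv,(100,150,50),(125,255,255))&roi
tray(Y,.022,"yellow"); tray(B,.022,"blue")
# clicks topz
g=[(26,288),(258,207),(291,303),(62,385)]
def z1(p): return ((p[0]+.5)/3.3-.5+130,(p[1]+.5)/3.3-.5+105)
def z2(p): return ((p[0]+.5)/5.3-.5+200,(p[1]+.5)/5.3-.5+165)
def zs(p): return ((p[0]+.5)/2.85-.5+170,(p[1]+.5)/2.85-.5+130)
G=[ray("top",*z1(p),.018) for p in g]; print("grey",np.round(np.mean(G,0),4)); d=G[0]+G[3]-G[1]-G[2]; print(np.degrees(np.arctan2(d[1],d[0]))%180, np.linalg.norm(d)/2)
print("yellow/blue clicks")
for q in ([(296,183),(493,126),(523,226),(324,284)],[(545,100),(738,29),(774,127),(580,196)]):
    G=[ray("top",*z1(p),.022) for p in q]; d=G[0]+G[3]-G[1]-G[2]; print(np.round(np.mean(G,0),4),np.degrees(np.arctan2(d[1],d[0]))%180, np.linalg.norm(d)/2)
# pipe ends click at .042
a=ray("top",*z1((258,498)),.042); b=ray("top",*z1((430,406)),.042); print("pipe",a,b,(a+b)/2,np.linalg.norm(a-b),np.degrees(np.arctan2(*(a-b)[[1,0]])))
for nm,p,z in [("red",(340,188),.012),("tee end1",(555,115),.0095),("tee end2",(490,192),.0095),("branch end",(484,128),.0095),("plug",(682,121),.01),("nip a",(518,315),.011),("nip b",(610,332),.011)]:
    print(nm,np.round(ray("top",*z2(p),z)[:2],4))
for nm,p,z in [("red",(293,280),.012),("plug",(452,443),.01),("nip a",(261,393),.011),("nip b",(276,450),.011),("tee1",(335,350),.0095),("tee2",(408,371),.0095),("br",(378,330),.0095)]:
    print("sc",nm,np.round(ray("scene",*zs(p),z)[:2],4))
print("roll",ray("top",*z1((519,495)),.007))
for p in [(590,352),(680,383),(650,440),(625,270)]: print("wheel/handle", [np.round(ray("top",p[0]*.64,p[1]*.64,z)[:2],3) for z in (.0,.1,.2)])
E
```

```text
scene cam [ 0.25  -0.33   0.622]
top cam [0.435 0.243 1.269]
yellow 0.5944 0.236 size 0.086 0.167 long axis deg 104.7
blue 0.665 0.0354 size 0.085 0.165 long axis deg 108.5
grey [0.5271 0.4352 0.018 ]
108.2603114887143 0.19357878793797487
yellow/blue clicks
[0.5946 0.2353 0.022 ] 104.96451488943987 0.1638709849668969
[0.6636 0.0341 0.022 ] 108.68351547441104 0.16481465282358673
pipe [0.36719802 0.35710249 0.042     ] [0.43482995 0.22292744 0.042     ] [0.40101399 0.29001496 0.042     ] 0.15025652235240286 116.75072992481823
red [0.5069 0.2107]
tee end1 [0.541  0.1028]
tee end2 [0.5034 0.1363]
branch end [0.5353 0.1383]
plug [0.5365 0.0399]
nip a [0.4422 0.1244]
nip b [0.4328 0.0793]
sc red [0.5081 0.2064]
sc plug [0.5379 0.0395]
sc nip a [0.4462 0.1242]
sc nip b [0.4363 0.0797]
sc tee1 [0.5066 0.1379]
sc tee2 [0.5419 0.1016]
sc br [0.5412 0.1415]
roll [0.36305051 0.15364414 0.007     ]
wheel/handle [array([ 0.434, -0.088]), array([ 0.434, -0.062]), array([ 0.434, -0.036])]
wheel/handle [array([ 0.379, -0.237]), array([ 0.383, -0.199]), array([ 0.388, -0.161])]
wheel/handle [array([ 0.285, -0.182]), array([ 0.297, -0.148]), array([ 0.309, -0.115])]
wheel/handle [array([ 0.572, -0.154]), array([ 0.561, -0.122]), array([ 0.55 , -0.091])]
```

```bash
cat >> h.py <<'E'
def tri(pt,ps):
    A=[];b=[]
    for n,p in (("top",pt),("scene",ps)):
        K,R,t=cal(n); d=R.T@np.linalg.inv(K)@np.array([*p,1.]); d/=np.linalg.norm(d); c=-R.T@t; M=np.eye(3)-np.outer(d,d); A.append(M); b.append(M@c)
    return np.linalg.solve(sum(A),sum(b))
E
python3 - <<'E'
from h import *
def w(x,y,z,a,pts): 
    c,s=np.cos(np.radians(a)),np.sin(np.radians(a)); return [(x+c*p-s*q,y+s*p+c*q,z) for p,q in pts]
r=lambda a,b:[(-a,-b),(a,-b),(a,b),(-a,b)]
hexa=lambda f:[(f/2/np.cos(np.pi/6)*np.cos(np.radians(30+60*i)),f/2/np.cos(np.pi/6)*np.sin(np.radians(30+60*i))) for i in range(6)]
S=[w(.439,.102,.0125,-12,r(.007,.025)),w(.439,.102,.0125,-12,r(.011,.007)),
 w(.5295,.1265,.0095,47,[(-.0175,-.028),(-.0005,-.028),(-.0005,-.0085),(.02,-.0085),(.02,.0085),(-.0005,.0085),(-.0005,.028),(-.0175,.028)]),
 w(.537,.0397,.01,0,r(.013,.013)),w(.5075,.2085,.012,0,hexa(.027)),
 w(.5945,.236,.022,14.8,r(.042,.0825)),w(.664,.0347,.022,18.6,r(.042,.0825)),w(.5271,.4352,.018,18.3,r(.042,.098)),w(.401,.290,.042,26.7,r(.010,.062)),w(.401,.290,.042,26.7,r(.008,.075))]
for n,(y0,y1,x0,x1,f) in {"top":(105,270,130,372,3.3),"scene":(130,310,170,450,2.85)}.items():
    im=cv2.convertScaleAbs(cv2.imread(f"pics/{n}0.png")[y0:y1,x0:x1],alpha=1.5); im=cv2.resize(im,None,fx=f,fy=f,interpolation=cv2.INTER_CUBIC)
    for p in S:
        q=np.array([(proj(n,X)-(x0,y0)+.5)*f-.5 for X in p]); cv2.polylines(im,[np.int32(q.round())],True,(0,0,255),1)
    cv2.imwrite(f"pics/ov_{n}.png",im)
im=cv2.imread("pics/scene0.png")[190:384,280:512]; cv2.imwrite("pics/wheel.png",cv2.resize(im,None,fx=3,fy=3))
im=cv2.imread("pics/top0.png")[20:300,330:512]; cv2.imwrite("pics/wheelt.png",cv2.resize(im,None,fx=2.1,fy=2.1))
E
```

```text
(no output)
```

View pics/ov_top.png

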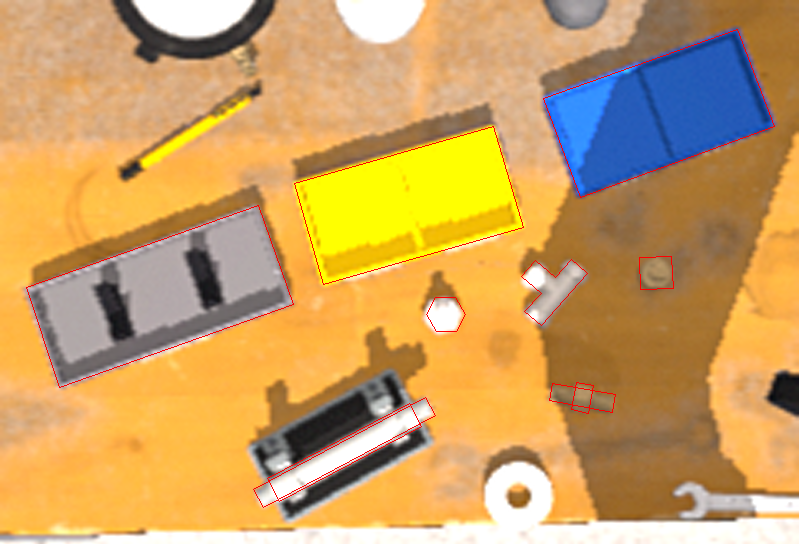

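View pics/ov_scene.png

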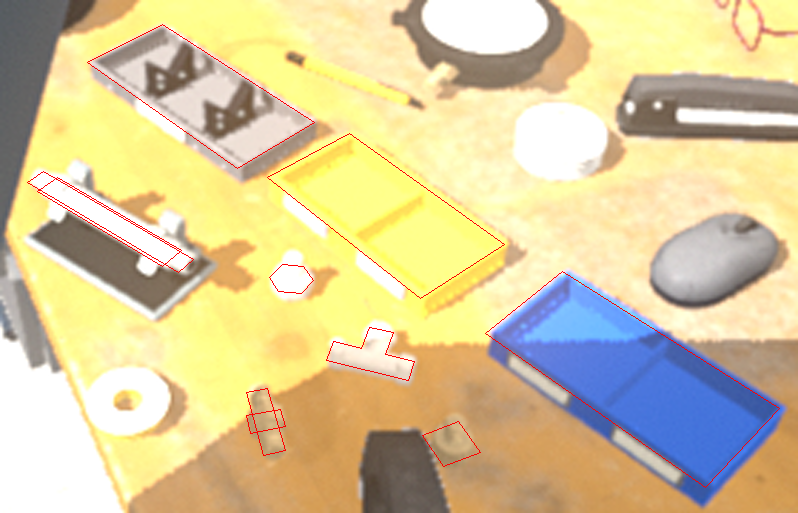

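View pics/wheel.png

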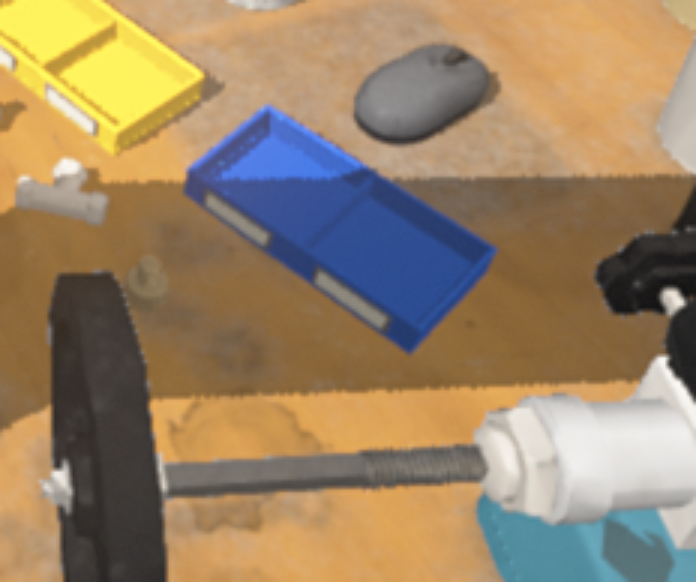

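View pics/wheelt.png

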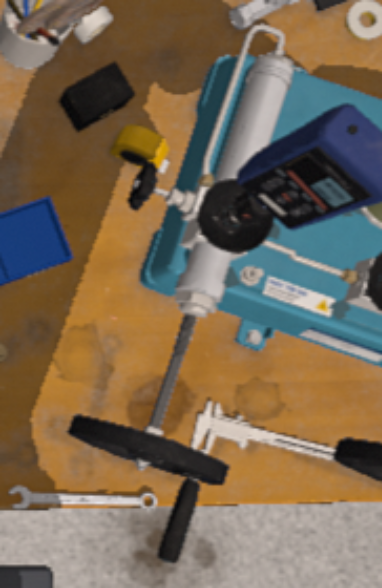

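```bash
cat >> h.py <<'E'
def plan():
    from workcell import get_obs
    from scipy.spatial.transform import Rotation as Ro
    o=get_obs(); R=Ro.from_quat(o["tool_rot"]).as_matrix(); return o,R
E
python3 - <<'E'
from h import *
print("hub",tri((398,241),(300,352.3)))
print("rod end",tri((330+185/2.1,20+318/2.1),(280+480/3,190+460/3)))
o,R=plan(); print(np.round(R,3)); print("yaw toolx",np.degrees(np.arctan2(R[1,0],R[0,0])))
E
```

```text
hub [ 0.3972421  -0.10280272  0.12426764]
rod end [ 0.56468957 -0.16286845  0.11970489]
[[ 0.398 -0.     0.918]
 [-0.918  0.002  0.398]
 [-0.002 -1.     0.   ]]
yaw toolx -66.57672146357231
```

```bash
cat >> h.py <<'E'
def show(wps):
    o,R=plan(); yaw=np.degrees(np.arctan2(R[1,0],R[0,0]))
    from scipy.spatial.transform import Rotation as Ro
    print("t",o["time"],"tcp",np.round(o["eef_pos"],4),"yaw",round(yaw,2),"tilt",np.round(R[:,1],3),"open mm",round(o["opening"]*87,1))
    for x,y,z,a in wps:
        d=R.T@(np.array([x,y,z])-o["eef_pos"])*1000
        ar=np.radians(a); T=np.array([[np.cos(ar),0,-np.sin(ar)],[np.sin(ar),0,np.cos(ar)],[0,-1,0]])
        rv=np.degrees(Ro.from_matrix(R.T@T).as_rotvec())
        print((x,y,z,a),"travel",np.round(d,1).tolist(),"rot",np.round(rv,1).tolist())
E
python3 - <<'E'
from h import *
show([(.248,-.573,.42,-67),(.5,-.25,.42,-75),(.5075,.2085,.2,-75)])
E
```

```text
t 0.1 tcp [ 0.2483 -0.5728  0.2216] yaw -66.58 tilt [-0.     0.002 -1.   ] open mm 86.7
(0.248, -0.573, 0.42, -67) travel [-0.4, -198.4, -0.3] rot [-0.0, 0.4, -0.1]
(0.5, -0.25, 0.42, -75) travel [-196.6, -197.9, 359.4] rot [-0.0, 8.4, -0.1]
(0.5075, 0.2085, 0.2, -75) travel [-613.9, 23.0, 548.4] rot [-0.0, 8.4, -0.1]
```

Request:
arm_command(
  travel=[
    [0,-60,0],
    [0,-120,0],
    [0,-180,0],
    [0,-198,0],
    [-40,-198,70],
    [-80,-198,140],
    [-118,-198,215],
    [-157,-198,290],
    [-197,-198,359],
    [-248,-198,382],
    [-300,-198,406],
    [-350,-198,429],
    [-405,-198,453],
    [-455,-198,476],
    [-510,-198,500],
    [-560,-198,524],
    [-614,-198,548],
    [-614,-198,548],
    [-614,-198,548],
    [-614,-198,548],
  ],
  delta_rot=[
    [0,0,0],
    [0,0,0],
    [0,0,0],
    [0,0,0],
    [0,8,0],
    [0,8,0],
    [0,8,0],
    [0,8,0],
    [0,8,0],
    [0,8,0],
    [0,8,0],
    [0,8,0],
    [0,8,0],
    [0,8,0],
    [0,8,0],
    [0,8,0],
    [0,8,0],
    [0,8,0],
    [0,8,0],
    [0,8,0],
  ],
  fingers=[87,87,87,87,87,87,87,87,60,50,50,50,50,50,50,50,50,50,50,50],
  squeeze=30,
)

```text
time: 2.6
eef_pos: [0.507, 0.2073, 0.4201]
tool_rot: [0.563, -0.428, 0.428, -0.562]
wrist_force: [-0.4, 0.4, -0.4]
opening: 0.573
```

```bash
python3 - <<'E'
from h import *
show([(.5075,.2085,.07,-75),(.5075,.2085,.003,-75)])
E
```

```text
t 2.6 tcp [0.507  0.2073 0.4201] yaw -74.57 tilt [-0.001 -0.001 -1.   ] open mm 49.9
(0.5075, 0.2085, 0.07, -75) travel [-1.3, 350.1, 1.3] rot [0.1, 0.4, 0.0]
(0.5075, 0.2085, 0.003, -75) travel [-1.3, 417.1, 1.4] rot [0.1, 0.4, 0.0]
```

Request:
arm_command(
  travel=[
    [-1,60,1],
    [-1,120,1],
    [-1,180,1],
    [-1,240,1],
    [-1,300,1],
    [-1,345,1],
    [-1,380,1],
    [-1,405,1],
    [-1,416,1],
    [-1,417,1],
    [-1,417,1],
    [-1,417,1],
    [-1,417,1],
    [-1,417,1],
    [-1,417,1],
  ],
  delta_rot=[
    [0,0,0],
    [0,0,0],
    [0,0,0],
    [0,0,0],
    [0,0,0],
    [0,0,0],
    [0,0,0],
    [0,0,0],
    [0,0,0],
    [0,0,0],
    [0,0,0],
    [0,0,0],
    [0,0,0],
    [0,0,0],
    [0,0,0],
  ],
  fingers=[50,50,50,50,50,50,50,50,50,50,10,10,10,10,10],
  squeeze=25,
)

```text
time: 4.47
eef_pos: [0.5085, 0.2092, 0.0044]
tool_rot: [-0.562, 0.428, -0.429, 0.563]
wrist_force: [-0.7, 0.9, 5.9]
opening: 0.328
```

```bash
python3 - <<'E'
from h import *
show([(.507,.208,.12,-75),(.677,-.0041,.12,-71.4),(.677,-.0041,.0065,-71.4)])
E
```

```text
t 4.475 tcp [0.5085 0.2092 0.0044] yaw -74.57 tilt [ 0.001  0.    -1.   ] open mm 28.5
(0.507, 0.208, 0.12, -75) travel [0.8, -115.6, -1.6] rot [-0.1, 0.4, 0.0]
(0.677, -0.0041, 0.12, -71.4) travel [250.5, -115.4, 105.8] rot [-0.1, -3.2, 0.0]
(0.677, -0.0041, 0.0065, -71.4) travel [250.5, -1.9, 105.7] rot [-0.1, -3.2, 0.0]
```

Request:
arm_command(
  travel=[
    [0,-40,0],
    [0,-90,0],
    [0,-115,0],
    [40,-117,17],
    [85,-117,35],
    [125,-117,53],
    [170,-117,71],
    [210,-117,89],
    [250,-117,106],
    [250,-117,106],
    [250,-117,106],
    [250,-117,106],
  ],
  delta_rot=[
    [0,0,0],
    [0,0,0],
    [0,0,0],
    [0,-3,0],
    [0,-3,0],
    [0,-3,0],
    [0,-3,0],
    [0,-3,0],
    [0,-3,0],
    [0,-3,0],
    [0,-3,0],
    [0,-3,0],
  ],
  fingers=[10,10,10,10,10,10,10,10,10,10,10,10],
)

```text
time: 5.98
eef_pos: [0.6754, -0.0025, 0.1202]
tool_rot: [0.574, -0.414, 0.412, -0.574]
wrist_force: [-0.5, 0.1, -0.9]
opening: 0.326
```

```bash
python3 - <<'E'
from h import *
from workcell import snapshot
show([(.677,-.0041,.0075,-71.4)])
for n in("top","scene"):
    im=snapshot(n)["image"]; cv2.imwrite(f"pics/a_{n}.png",im)
a=cv2.imread("pics/a_top.png")[80:260,180:420];b=cv2.imread("pics/a_scene.png")[100:300,200:490]
cv2.imwrite("pics/a.png",np.vstack([cv2.resize(a,(400,300)),cv2.resize(b,(400,276))]))
E
```

```text
t 5.975 tcp [ 0.6754 -0.0025  0.1202] yaw -71.5 tilt [-0.002  0.001 -1.   ] open mm 28.4
(0.677, -0.0041, 0.0075, -71.4) travel [2.2, 112.7, 1.2] rot [0.1, -0.1, -0.1]
```

View pics/a.png

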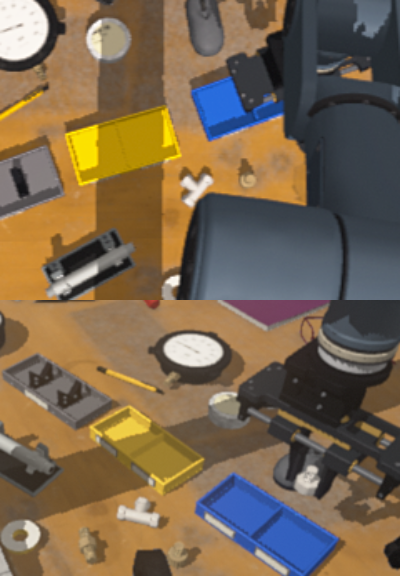

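The reducer is held upright at about (305,475) in the lower panel. The gripper body is wide along the jaws and would reach towards the machine, so I'll turn it a quarter turn before lowering.

Request:
arm_command(
  travel=[
    [1,0,1],
    [1,0,1],
    [1,0,1],
    [1,0,1],
    [2,0,1],
    [2,0,1],
    [2,0,1],
    [2,0,1],
    [2,0,1],
    [2,0,1],
    [2,0,1],
  ],
  delta_rot=[
    [0,-10,0],
    [0,-20,0],
    [0,-30,0],
    [0,-40,0],
    [0,-50,0],
    [0,-60,0],
    [0,-70,0],
    [0,-80,0],
    [0,-90,0],
    [0,-90,0],
    [0,-90,0],
  ],
  fingers=[10,10,10,10,10,10,10,10,10,10,10],
)

```text
time: 7.45
eef_pos: [0.6781, -0.0049, 0.1207]
tool_rot: [-0.698, -0.113, 0.113, 0.698]
wrist_force: [-0.7, 0.0, 0.2]
opening: 0.325
```

```bash
python3 - <<'E'
from h import *
show([(.677,-.0041,.0075,18.6)])
E
```

```text
t 7.45 tcp [ 0.6781 -0.0049  0.1207] yaw 18.31 tilt [ 0.  0. -1.] open mm 28.3
(0.677, -0.0041, 0.0075, 18.6) travel [-0.8, 113.2, 1.1] rot [-0.0, -0.3, 0.0]
```

Request:
arm_command(
  travel=[
    [-1,40,1],
    [-1,75,1],
    [-1,95,1],
    [-1,107,1],
    [-1,112,1],
    [-1,113,1],
    [-1,113,1],
    [-1,113,1],
    [-1,113,1],
    [-1,80,1],
    [-1,30,1],
    [-1,0,1],
    [-1,0,1],
  ],
  delta_rot=[
    [0,0,0],
    [0,0,0],
    [0,0,0],
    [0,0,0],
    [0,0,0],
    [0,0,0],
    [0,0,0],
    [0,0,0],
    [0,0,0],
    [0,0,0],
    [0,0,0],
    [0,0,0],
    [0,0,0],
  ],
  fingers=[10,10,10,10,10,10,40,40,40,40,40,45,45],
)

```text
time: 9.07
eef_pos: [0.6792, -0.0051, 0.124]
tool_rot: [0.699, 0.116, -0.111, -0.697]
wrist_force: [0.7, -0.3, -0.1]
opening: 0.507
```

```bash
python3 - <<'E'
from h import *
show([(.5375,.1353,.12,-43.5),(.5375,.1353,.004,-43.5)])
E
```

```text
t 9.075 tcp [ 0.6792 -0.0051  0.124 ] yaw 18.43 tilt [ 0.007 -0.001 -1.   ] open mm 44.1
(0.5375, 0.1353, 0.12, -43.5) travel [-90.1, 2.8, 178.0] rot [-0.0, 61.9, 0.4]
(0.5375, 0.1353, 0.004, -43.5) travel [-90.8, 118.8, 178.4] rot [-0.0, 61.9, 0.4]
```

Request:
arm_command(
  travel=[
    [-15,0,30],
    [-30,0,60],
    [-45,0,90],
    [-60,0,120],
    [-75,0,150],
    [-90,0,178],
    [-90,0,178],
    [-90,0,178],
    [-90,0,178],
  ],
  delta_rot=[
    [0,10,0],
    [0,20,0],
    [0,30,0],
    [0,40,0],
    [0,50,0],
    [0,60,0],
    [0,62,0],
    [0,62,0],
    [0,62,0],
  ],
  fingers=[40,40,40,40,40,40,40,40,40],
)

```text
time: 10.2
eef_pos: [0.5364, 0.1349, 0.1203]
tool_rot: [-0.657, 0.262, -0.263, 0.657]
wrist_force: [-0.3, 0.1, -0.6]
opening: 0.458
```

```bash
cat >> h.py <<'E'
def look(tag,ct=(80,270,130,420),cs=(100,320,160,490)):
    from workcell import snapshot
    r=[]
    for n,c in(("top",ct),("scene",cs)):
        im=snapshot(n)["image"]; cv2.imwrite(f"pics/{tag}_{n}.png",im)
        im=im[c[0]:c[1],c[2]:c[3]]; f=550/im.shape[1]; f=min(f,298/im.shape[0]); im=cv2.resize(im,None,fx=f,fy=f,interpolation=cv2.INTER_CUBIC)
        r.append(cv2.copyMakeBorder(im,0,0,0,max(0,552-im.shape[1]),cv2.BORDER_CONSTANT)[:, :552]); print(n,"scale",f,"off",c)
    cv2.imwrite(f"pics/{tag}.png",np.vstack(r))
E
python3 - <<'E'
from h import *
show([(.5375,.1353,.004,-43.5)])
look("b")
E
```

```text
t 10.2 tcp [0.5364 0.1349 0.1203] yaw -43.58 tilt [ 0.001 -0.    -1.   ] open mm 39.8
(0.5375, 0.1353, 0.004, -43.5) travel [0.5, 116.3, 1.0] rot [-0.0, -0.1, 0.0]
top scale 1.568421052631579 off (80, 270, 130, 420)
scene scale 1.3545454545454545 off (100, 320, 160, 490)
```

View pics/b.png

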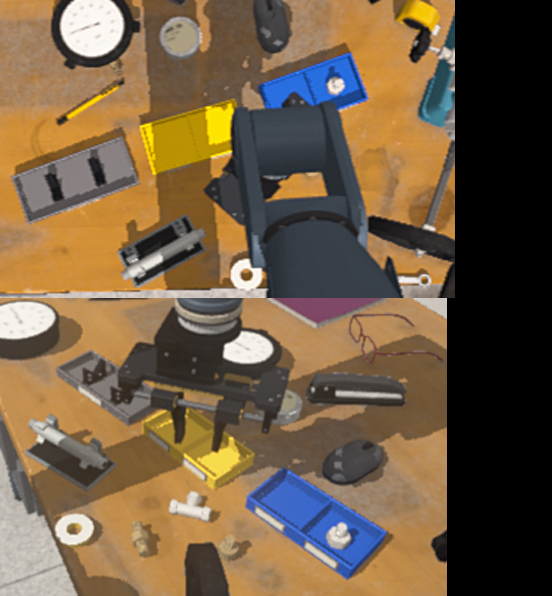

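The reducer stands in the blue tray's right bay, around (335,85) in the top panel. Next is the tee.

Request:
arm_command(
  travel=[
    [0,45,1],
    [0,85,1],
    [0,105,1],
    [0,114,1],
    [0,116,1],
    [0,116,1],
    [0,116,1],
    [0,116,1],
    [0,116,1],
    [0,116,1],
    [0,116,1],
  ],
  delta_rot=[
    [0,0,0],
    [0,0,0],
    [0,0,0],
    [0,0,0],
    [0,0,0],
    [0,0,0],
    [0,0,0],
    [0,0,0],
    [0,0,0],
    [0,0,0],
    [0,0,0],
  ],
  fingers=[40,40,40,40,40,40,5,5,5,5,5],
  squeeze=25,
)

```text
time: 11.68
eef_pos: [0.5363, 0.1364, 0.0049]
tool_rot: [-0.656, 0.262, -0.263, 0.657]
wrist_force: [-1.6, 0.2, 3.0]
opening: 0.188
```

```bash
python3 - <<'E'
from h import *
show([(.5375,.1353,.12,-43.5),(.651+.0114,.0736+.0038,.12,-71.4),(.651+.0114,.0736+.0038,.008,-71.4)])
E
```

```text
t 11.675 tcp [0.5363 0.1364 0.0049] yaw -43.58 tilt [ 0.001  0.    -1.   ] open mm 16.3
(0.5375, 0.1353, 0.12, -43.5) travel [1.7, -115.1, 0.1] rot [-0.0, -0.1, 0.0]
(0.6624, 0.0774, 0.12, -71.4) travel [132.1, -115.0, 44.2] rot [-0.0, 27.8, 0.0]
(0.6624, 0.0774, 0.008, -71.4) travel [132.0, -3.0, 44.2] rot [-0.0, 27.8, 0.0]
```

Request:
arm_command(
  travel=[
    [0,-30,0],
    [0,-80,0],
    [0,-115,0],
    [25,-117,9],
    [50,-117,18],
    [80,-117,27],
    [110,-117,36],
    [132,-117,44],
    [132,-117,44],
    [132,-117,44],
    [132,-117,44],
  ],
  delta_rot=[
    [0,0,0],
    [0,0,0],
    [0,0,0],
    [0,6,0],
    [0,12,0],
    [0,18,0],
    [0,24,0],
    [0,28,0],
    [0,28,0],
    [0,28,0],
    [0,28,0],
  ],
  fingers=[5,5,5,5,5,5,5,5,5,5,5],
)

```text
time: 13.05
eef_pos: [0.6604, 0.078, 0.1213]
tool_rot: [0.574, -0.414, 0.413, -0.574]
wrist_force: [0.3, -0.1, 0.0]
opening: 0.185
```

```bash
python3 - <<'E'
from h import *
show([(.6624,.0774,.008,-71.4)])
look("c")
E
```

```text
t 13.05 tcp [0.6604 0.078  0.1213] yaw -71.5 tilt [-0.002  0.    -1.   ] open mm 16.1
(0.6624, 0.0774, 0.008, -71.4) travel [1.3, 113.3, 1.9] rot [0.1, -0.1, -0.0]
top scale 1.568421052631579 off (80, 270, 130, 420)
scene scale 1.3545454545454545 off (100, 320, 160, 490)
```

View pics/c.png

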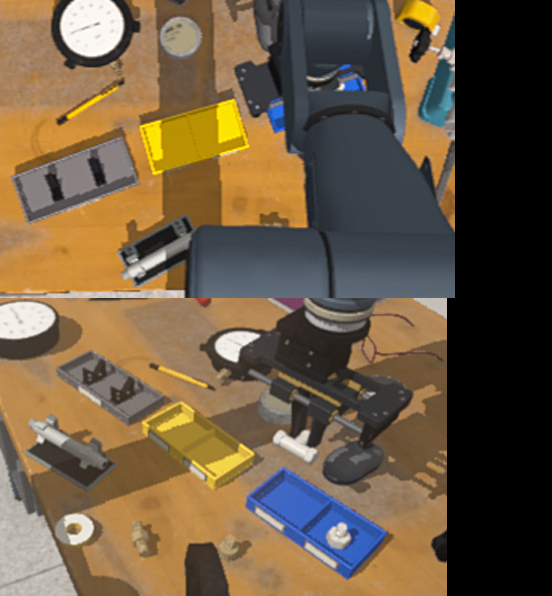

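The tee hangs level at about (295,447) in the lower panel. Lowering it into the left blue bay.

Request:
arm_command(
  travel=[
    [1,40,1],
    [1,75,2],
    [1,95,2],
    [1,107,2],
    [1,112,2],
    [1,113,2],
    [1,113,2],
    [1,113,2],
    [1,113,2],
    [1,80,2],
    [1,30,2],
    [1,0,2],
    [1,0,2],
    [1,0,2],
  ],
  delta_rot=[
    [0,0,0],
    [0,0,0],
    [0,0,0],
    [0,0,0],
    [0,0,0],
    [0,0,0],
    [0,0,0],
    [0,0,0],
    [0,0,0],
    [0,0,0],
    [0,0,0],
    [0,0,0],
    [0,0,0],
    [0,0,0],
  ],
  fingers=[5,5,5,5,5,5,34,34,34,34,34,34,34,34],
)

```text
time: 14.9
eef_pos: [0.6632, 0.077, 0.1206]
tool_rot: [0.574, -0.414, 0.413, -0.573]
wrist_force: [0.1, -0.4, -0.3]
opening: 0.388
```

```bash
python3 - <<'E'
from h import *
show([(.537,.0397,.12,-65),(.537,.0397,.003,-65)])
E
```

```text
t 14.9 tcp [0.6632 0.077  0.1206] yaw -71.58 tilt [-0.002  0.    -1.   ] open mm 33.8
(0.537, 0.0397, 0.12, -65) travel [-4.5, 0.9, -131.5] rot [0.1, -6.6, -0.0]
(0.537, 0.0397, 0.003, -65) travel [-4.4, 117.9, -131.3] rot [0.1, -6.6, -0.0]
```

Request:
arm_command(
  travel=[
    [0,0,-30],
    [-1,0,-60],
    [-2,0,-90],
    [-4,0,-120],
    [-4,0,-131],
    [-4,0,-131],
    [-4,0,-131],
  ],
  delta_rot=[
    [0,0,0],
    [0,-3,0],
    [0,-6,0],
    [0,-6,0],
    [0,-6,0],
    [0,-6,0],
    [0,-6,0],
  ],
  fingers=[45,45,45,45,45,45,45],
)

```text
time: 15.78
eef_pos: [0.5401, 0.0394, 0.1214]
tool_rot: [-0.594, 0.382, -0.383, 0.595]
wrist_force: [0.7, -0.8, 0.7]
opening: 0.517
```

```bash
python3 - <<'E'
from h import *
show([(.537,.0397,.003,-65)])
look("d")
E
```

```text
t 15.775 tcp [0.5401 0.0394 0.1214] yaw -65.58 tilt [ 0.002 -0.    -1.   ] open mm 45.0
(0.537, 0.0397, 0.003, -65) travel [-1.7, 118.4, -2.9] rot [-0.1, -0.6, 0.0]
top scale 1.568421052631579 off (80, 270, 130, 420)
scene scale 1.3545454545454545 off (100, 320, 160, 490)
```

View pics/d.png

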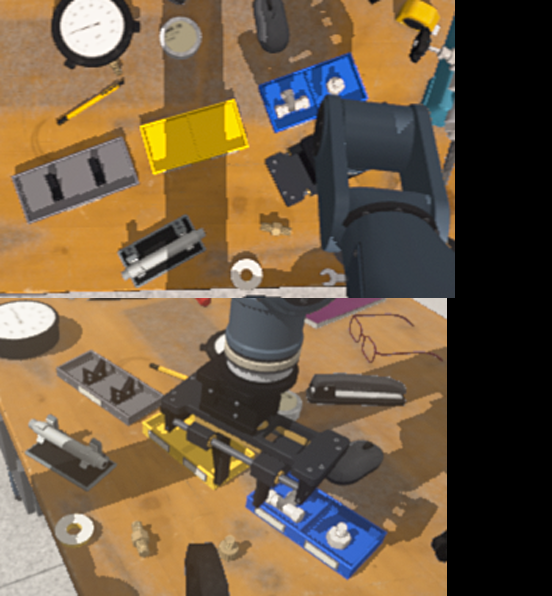

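The tee lies flat in the left blue bay at about (293,103) in the top panel. Plug next.

Request:
arm_command(
  travel=[
    [-1,45,-1],
    [-1,85,-1],
    [-1,105,-1],
    [-1,115,-1],
    [-1,118,-1],
    [-1,118,-1],
    [-1,118,-1],
    [-1,118,-1],
    [-1,118,-1],
    [-1,118,-1],
    [-1,118,-1],
  ],
  delta_rot=[
    [0,0,0],
    [0,0,0],
    [0,0,0],
    [0,0,0],
    [0,0,0],
    [0,0,0],
    [0,0,0],
    [0,0,0],
    [0,0,0],
    [0,0,0],
    [0,0,0],
  ],
  fingers=[45,45,45,45,45,45,10,10,10,10,10],
  squeeze=25,
)

```text
time: 17.25
eef_pos: [0.5376, 0.0398, 0.004]
tool_rot: [-0.594, 0.383, -0.383, 0.595]
wrist_force: [-0.3, 0.0, 4.8]
opening: 0.278
```

```bash
python3 - <<'E'
from h import *
show([(.537,.0397,.12,-65),(.605,.1964,.12,-75),(.605,.1964,.007,-75)])
E
```

```text
t 17.25 tcp [0.5376 0.0398 0.004 ] yaw -65.58 tilt [ 0.001 -0.    -1.   ] open mm 24.2
(0.537, 0.0397, 0.12, -65) travel [-0.1, -116.0, -0.5] rot [-0.0, -0.6, 0.0]
(0.605, 0.1964, 0.12, -75) travel [-114.7, -115.9, 126.2] rot [-0.0, 9.4, 0.0]
(0.605, 0.1964, 0.007, -75) travel [-114.7, -2.9, 126.1] rot [-0.0, 9.4, 0.0]
```

Request:
arm_command(
  travel=[
    [0,-30,0],
    [0,-80,0],
    [0,-116,0],
    [-30,-117,33],
    [-60,-117,66],
    [-90,-117,99],
    [-114,-117,126],
    [-114,-117,126],
    [-114,-117,126],
    [-114,-117,126],
    [-114,-117,126],
  ],
  delta_rot=[
    [0,0,0],
    [0,0,0],
    [0,0,0],
    [0,4,0],
    [0,8,0],
    [0,9,0],
    [0,9,0],
    [0,9,0],
    [0,9,0],
    [0,9,0],
    [0,9,0],
  ],
  fingers=[10,10,10,10,10,10,10,10,10,10,10],
)

```text
time: 18.62
eef_pos: [0.6046, 0.1947, 0.1205]
tool_rot: [0.562, -0.429, 0.429, -0.562]
wrist_force: [-0.5, -0.2, -0.5]
opening: 0.278
```

```bash
python3 - <<'E'
from h import *
show([(.605,.1964,.0075,-75)])
look("e")
E
```

```text
t 18.625 tcp [0.6046 0.1947 0.1205] yaw -74.66 tilt [-0.001 -0.    -1.   ] open mm 24.2
(0.605, 0.1964, 0.0075, -75) travel [-1.5, 113.0, 1.0] rot [0.0, 0.3, -0.0]
top scale 1.568421052631579 off (80, 270, 130, 420)
scene scale 1.3545454545454545 off (100, 320, 160, 490)
```

View pics/e.png

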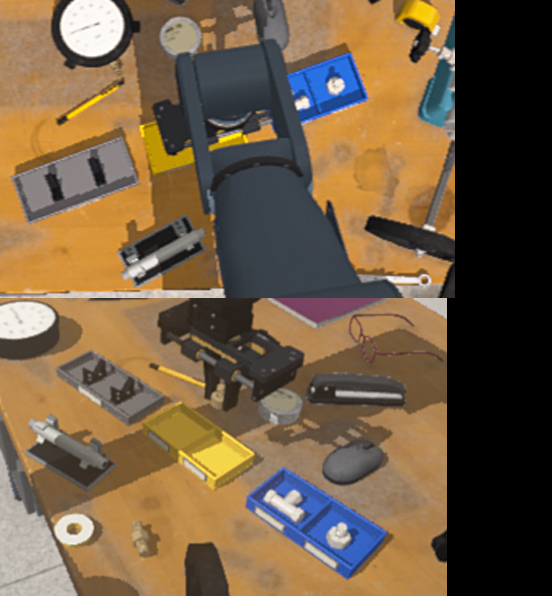

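The plug is held upright at about (217,398) in the lower panel. Both steel fittings look fine.

Request:
arm_command(
  travel=[
    [-1,40,1],
    [-1,75,1],
    [-1,95,1],
    [-1,107,1],
    [-1,112,1],
    [-1,113,1],
    [-1,113,1],
    [-1,113,1],
    [-1,113,1],
    [-1,80,1],
    [-1,30,1],
    [-1,0,1],
    [-1,0,1],
    [-1,0,1],
  ],
  delta_rot=[
    [0,0,0],
    [0,0,0],
    [0,0,0],
    [0,0,0],
    [0,0,0],
    [0,0,0],
    [0,0,0],
    [0,0,0],
    [0,0,0],
    [0,0,0],
    [0,0,0],
    [0,0,0],
    [0,0,0],
    [0,0,0],
  ],
  fingers=[10,10,10,10,10,10,40,40,40,40,40,40,40,40],
)

```text
time: 20.48
eef_pos: [0.6047, 0.1968, 0.1197]
tool_rot: [0.563, -0.429, 0.428, -0.562]
wrist_force: [0.5, -0.3, -0.4]
opening: 0.458
```

```bash
python3 - <<'E'
from h import *
show([(.439,.102,.12,-12),(.439,.102,.004,-12)])
E
```

```text
t 20.475 tcp [0.6047 0.1968 0.1197] yaw -74.58 tilt [-0.002 -0.    -1.   ] open mm 39.8
(0.439, 0.102, 0.12, -12) travel [47.4, 0.0, -184.9] rot [0.1, -62.6, -0.1]
(0.439, 0.102, 0.004, -12) travel [47.4, 116.0, -184.8] rot [0.1, -62.6, -0.1]
```

Request:
arm_command(
  travel=[
    [7,0,-30],
    [15,0,-60],
    [23,0,-90],
    [31,0,-120],
    [39,0,-150],
    [45,0,-175],
    [47,0,-185],
    [47,0,-185],
    [47,0,-185],
    [47,0,-185],
  ],
  delta_rot=[
    [0,-10,0],
    [0,-20,0],
    [0,-30,0],
    [0,-40,0],
    [0,-50,0],
    [0,-60,0],
    [0,-63,0],
    [0,-63,0],
    [0,-63,0],
    [0,-63,0],
  ],
  fingers=[42,42,42,42,42,42,42,42,42,42],
)

```text
time: 21.72
eef_pos: [0.4403, 0.1027, 0.1202]
tool_rot: [-0.703, 0.071, -0.071, 0.704]
wrist_force: [-0.3, 0.3, -0.5]
opening: 0.481
```

```bash
python3 - <<'E'
from h import *
show([(.439,.102,.004,-12)])
look("f")
E
```

```text
t 21.725 tcp [0.4403 0.1027 0.1202] yaw -11.58 tilt [ 0.  0. -1.] open mm 41.9
(0.439, 0.102, 0.004, -12) travel [-1.1, 116.2, -0.9] rot [-0.0, 0.4, 0.0]
top scale 1.568421052631579 off (80, 270, 130, 420)
scene scale 1.3545454545454545 off (100, 320, 160, 490)
```

View pics/f.png

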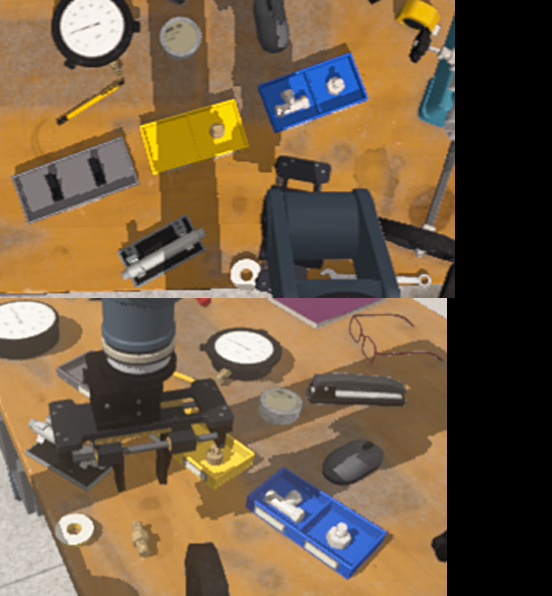

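The plug stands in the right yellow bay at about (217,130) in the top panel. Nipple next.

Request:
arm_command(
  travel=[
    [-1,45,-1],
    [-1,85,-1],
    [-1,105,-1],
    [-1,114,-1],
    [-1,116,-1],
    [-1,116,-1],
    [-1,116,-1],
    [-1,116,-1],
    [-1,116,-1],
    [-1,116,-1],
    [-1,116,-1],
  ],
  delta_rot=[
    [0,0,0],
    [0,0,0],
    [0,0,0],
    [0,0,0],
    [0,0,0],
    [0,0,0],
    [0,0,0],
    [0,0,0],
    [0,0,0],
    [0,0,0],
    [0,0,0],
  ],
  fingers=[42,42,42,42,42,42,5,5,5,5,5],
  squeeze=25,
)

```text
time: 23.2
eef_pos: [0.4388, 0.1017, 0.0049]
tool_rot: [-0.703, 0.071, -0.072, 0.704]
wrist_force: [-0.3, 0.8, 5.5]
opening: 0.25
```

```bash
python3 - <<'E'
from h import *
show([(.439,.102,.12,-12),(.584,.2756,.12,14.8),(.584,.2756,.008,14.8)])
E
```

```text
t 23.2 tcp [0.4388 0.1017 0.0049] yaw -11.58 tilt [ 0.001 -0.    -1.   ] open mm 21.8
(0.439, 0.102, 0.12, -12) travel [0.3, -115.1, 0.4] rot [-0.0, 0.4, 0.0]
(0.584, 0.2756, 0.12, 14.8) travel [107.5, -115.0, 199.5] rot [0.0, -26.4, 0.0]
(0.584, 0.2756, 0.008, 14.8) travel [107.4, -3.0, 199.5] rot [0.0, -26.4, 0.0]
```

Request:
arm_command(
  travel=[
    [0,-30,0],
    [0,-80,0],
    [0,-116,0],
    [18,-117,34],
    [36,-117,68],
    [54,-117,102],
    [72,-117,136],
    [90,-117,170],
    [107,-117,199],
    [107,-117,199],
    [107,-117,199],
    [107,-117,199],
  ],
  delta_rot=[
    [0,0,0],
    [0,0,0],
    [0,0,0],
    [0,-6,0],
    [0,-12,0],
    [0,-18,0],
    [0,-24,0],
    [0,-26,0],
    [0,-26,0],
    [0,-26,0],
    [0,-26,0],
    [0,-26,0],
  ],
  fingers=[5,5,5,5,5,5,5,5,5,5,5,5],
)

```text
time: 24.7
eef_pos: [0.5821, 0.2742, 0.1211]
tool_rot: [0.702, 0.088, -0.089, -0.701]
wrist_force: [-0.3, 0.3, -1.3]
opening: 0.248
```

```bash
python3 - <<'E'
from h import *
show([(.584,.2756,.008,14.8)])
look("g")
E
```

```text
t 24.7 tcp [0.5821 0.2742 0.1211] yaw 14.38 tilt [-0.002 -0.001 -1.   ] open mm 21.6
(0.584, 0.2756, 0.008, 14.8) travel [2.4, 113.1, 0.9] rot [0.0, -0.4, -0.1]
top scale 1.568421052631579 off (80, 270, 130, 420)
scene scale 1.3545454545454545 off (100, 320, 160, 490)
```

View pics/g.png

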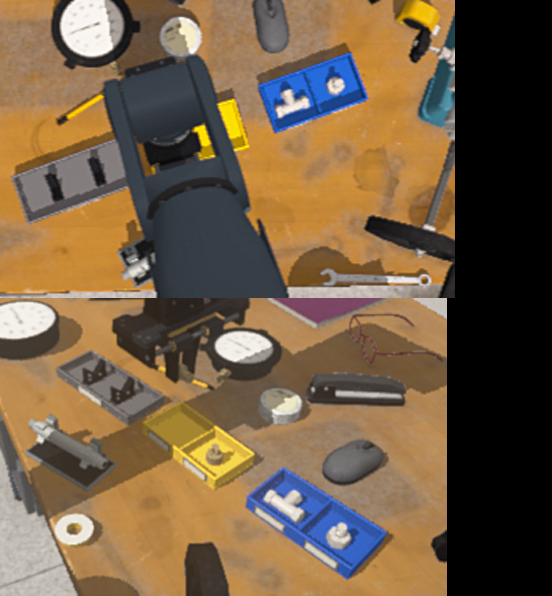

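The nipple is gripped at about (200,378) in the lower panel. The dial gauge sits near the outer end of the gripper body, so I'll turn 90° before lowering, which is equally fine in the square bay.

Request:
arm_command(
  travel=[
    [1,0,1],
    [1,0,1],
    [1,0,1],
    [1,0,1],
    [1,0,1],
    [2,0,1],
    [2,0,1],
    [2,0,1],
    [2,0,1],
    [2,0,1],
    [2,0,1],
  ],
  delta_rot=[
    [0,10,0],
    [0,20,0],
    [0,30,0],
    [0,40,0],
    [0,50,0],
    [0,60,0],
    [0,70,0],
    [0,80,0],
    [0,90,0],
    [0,90,0],
    [0,90,0],
  ],
  fingers=[5,5,5,5,5,5,5,5,5,5,5],
)

```text
time: 26.18
eef_pos: [0.5848, 0.2764, 0.1217]
tool_rot: [0.559, -0.433, 0.433, -0.559]
wrist_force: [0.2, -0.1, -0.8]
opening: 0.246
```

```bash
python3 - <<'E'
from h import *
show([(.584,.2756,.008,-75.2)])
look("g2")
E
```

```text
t 26.175 tcp [0.5848 0.2764 0.1217] yaw -75.45 tilt [-0. -0. -1.] open mm 21.4
(0.584, 0.2756, 0.008, -75.2) travel [0.6, 113.7, -1.0] rot [0.0, -0.3, 0.0]
top scale 1.568421052631579 off (80, 270, 130, 420)
scene scale 1.3545454545454545 off (100, 320, 160, 490)
```

View pics/g2.png

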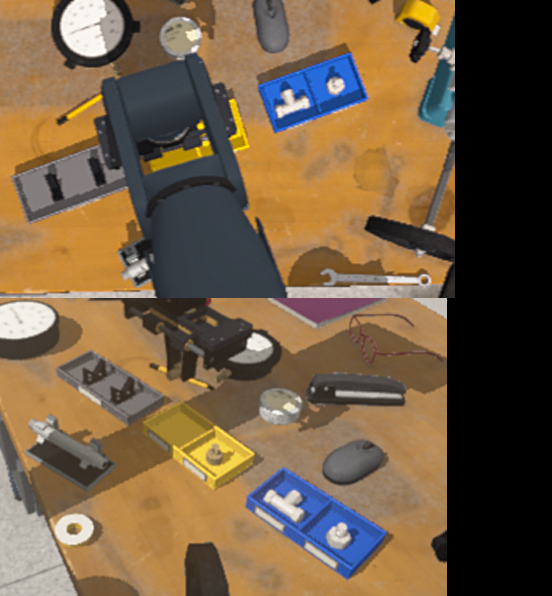

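Request:
arm_command(
  travel=[
    [0,40,-1],
    [0,75,-1],
    [0,95,-1],
    [0,107,-1],
    [0,112,-1],
    [0,113,-1],
    [0,113,-1],
    [0,113,-1],
    [0,113,-1],
    [0,113,-1],
    [0,80,-1],
    [0,30,-1],
    [0,0,-1],
    [0,0,-1],
    [0,0,-1],
  ],
  delta_rot=[
    [0,0,0],
    [0,0,0],
    [0,0,0],
    [0,0,0],
    [0,0,0],
    [0,0,0],
    [0,0,0],
    [0,0,0],
    [0,0,0],
    [0,0,0],
    [0,0,0],
    [0,0,0],
    [0,0,0],
    [0,0,0],
    [0,0,0],
  ],
  fingers=[5,5,5,5,5,5,5,38,38,38,38,38,38,38,38],
)

```text
time: 28.15
eef_pos: [0.5831, 0.2761, 0.1206]
tool_rot: [0.559, -0.434, 0.433, -0.558]
wrist_force: [-0.5, -0.4, -0.2]
opening: 0.439
```

```bash
python3 - <<'E'
from h import *
show([(.401,.29,.13,26.7),(.401,.29,.0235,26.7)])
E
```

```text
t 28.15 tcp [0.5831 0.2761 0.1206] yaw -75.58 tilt [-0.002 -0.001 -1.   ] open mm 38.2
(0.401, 0.29, 0.13, 26.7) travel [-58.8, -9.1, -172.9] rot [0.1, -102.3, -0.1]
(0.401, 0.29, 0.0235, 26.7) travel [-58.8, 97.4, -172.7] rot [0.1, -102.3, -0.1]
```

Request:
arm_command(
  travel=[
    [-6,-9,-17],
    [-12,-9,-35],
    [-18,-9,-52],
    [-24,-9,-70],
    [-30,-9,-87],
    [-36,-9,-105],
    [-42,-9,-122],
    [-48,-9,-140],
    [-54,-9,-158],
    [-59,-9,-173],
    [-59,-9,-173],
    [-59,-9,-173],
    [-59,-9,-173],
  ],
  delta_rot=[
    [0,-10,0],
    [0,-20,0],
    [0,-30,0],
    [0,-40,0],
    [0,-50,0],
    [0,-60,0],
    [0,-70,0],
    [0,-80,0],
    [0,-90,0],
    [0,-100,0],
    [0,-102,0],
    [0,-102,0],
    [0,-102,0],
  ],
  fingers=[42,42,42,42,42,42,42,42,42,42,42,42,42],
)

```text
time: 29.78
eef_pos: [0.4027, 0.2905, 0.1303]
tool_rot: [-0.689, -0.161, 0.161, 0.689]
wrist_force: [0.3, -0.2, -0.1]
opening: 0.482
```

```bash
python3 - <<'E'
from h import *
show([(.401,.29,.0235,26.7)])
look("i")
E
```

```text
t 29.775 tcp [0.4027 0.2905 0.1303] yaw 26.32 tilt [ 0.  0. -1.] open mm 42.0
(0.401, 0.29, 0.0235, 26.7) travel [-1.7, 106.8, 0.3] rot [0.0, -0.4, 0.0]
top scale 1.568421052631579 off (80, 270, 130, 420)
scene scale 1.3545454545454545 off (100, 320, 160, 490)
```

View pics/i.png

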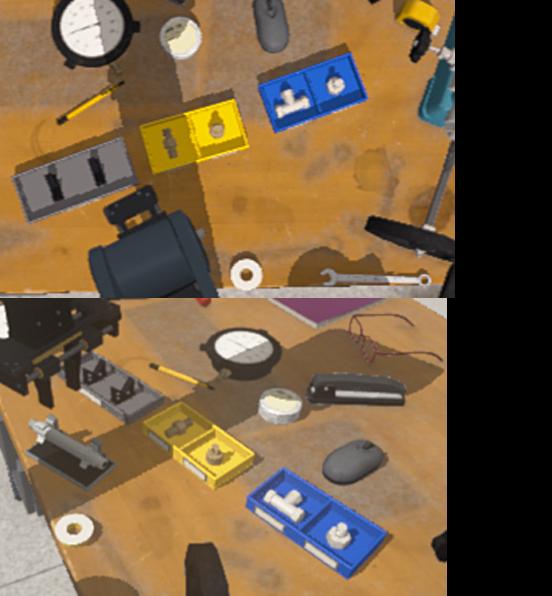

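All four fittings are in place; the nipple lies at about (168,143) in the top panel. Now the pipe.

Request:
arm_command(
  travel=[
    [-1,40,0],
    [-1,75,0],
    [-1,95,0],
    [-1,105,0],
    [-1,107,0],
    [-1,107,0],
    [-1,107,0],
    [-1,107,0],
    [-1,107,0],
    [-1,107,0],
    [-1,107,0],
    [-1,107,0],
  ],
  delta_rot=[
    [0,0,0],
    [0,0,0],
    [0,0,0],
    [0,0,0],
    [0,0,0],
    [0,0,0],
    [0,0,0],
    [0,0,0],
    [0,0,0],
    [0,0,0],
    [0,0,0],
    [0,0,0],
  ],
  fingers=[42,42,42,42,42,42,5,5,5,5,5,5],
  squeeze=50,
)

```text
time: 31.38
eef_pos: [0.4019, 0.2905, 0.0239]
tool_rot: [-0.688, -0.162, 0.161, 0.689]
wrist_force: [2.2, 1.2, 3.0]
opening: 0.219
```

```bash
python3 - <<'E'
from h import *
show([(.401,.29,.0235,26.7)])
E
```

```text
t 31.375 tcp [0.4019 0.2905 0.0239] yaw 26.43 tilt [ 0.002  0.001 -1.   ] open mm 19.1
(0.401, 0.29, 0.0235, 26.7) travel [-1.0, 0.4, -0.0] rot [0.0, -0.3, 0.1]
```

Request:
arm_command(
  travel=[
    [-3,0,0],
    [-6,0,0],
    [-10,0,0],
    [-14,0,0],
    [-18,0,0],
    [-22,0,0],
    [-26,0,0],
    [-30,0,0],
    [-34,0,0],
    [-36,0,0],
    [-36,0,0],
    [-36,-15,0],
    [-36,-40,0],
    [-36,-70,0],
    [-36,-90,0],
    [-36,-90,0],
    [-36,-90,0],
  ],
  delta_rot=[
    [0,0,0],
    [0,0,0],
    [0,0,0],
    [0,0,0],
    [0,0,0],
    [0,0,0],
    [0,0,0],
    [0,0,0],
    [0,0,0],
    [0,0,0],
    [0,0,0],
    [0,0,0],
    [0,0,0],
    [0,0,0],
    [0,0,0],
    [0,0,0],
    [0,0,0],
  ],
  fingers=[5,5,5,5,5,5,5,5,5,5,5,5,5,5,5,5,5],
)

```text
time: 33.5
eef_pos: [0.3683, 0.2738, 0.1131]
tool_rot: [0.688, 0.161, -0.162, -0.688]
wrist_force: [-1.0, -0.4, -2.3]
opening: 0.217
```

```bash
python3 - <<'E'
from h import *
show([(.5271,.4352,.113,18.3),(.5271,.4352,.0125,18.3)])
look("j")
E
```

```text
t 33.5 tcp [0.3683 0.2738 0.1131] yaw 26.42 tilt [-0.001 -0.    -1.   ] open mm 18.9
(0.5271, 0.4352, 0.113, 18.3) travel [214.1, -0.1, 73.8] rot [-0.0, 8.1, -0.0]
(0.5271, 0.4352, 0.0125, 18.3) travel [214.1, 100.4, 73.8] rot [-0.0, 8.1, -0.0]
top scale 1.568421052631579 off (80, 270, 130, 420)
scene scale 1.3545454545454545 off (100, 320, 160, 490)
```

View pics/j.png

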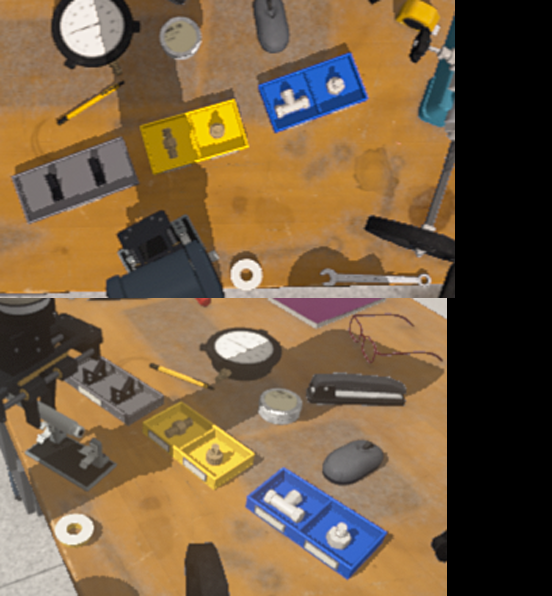

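```bash
python3 - <<'E'
from h import *
# gauge dial face centre: top0b (296,150)*.64 ; scene0b (531,213)*.64
print("gauge1 face",tri((189.4,96),(339.8,136.3)))
print("gauge1 left rim at z.05",ray("top",336*.64,150*.64,.04),ray("top",296*.64,190*.64,.04))
print("gauge2",ray("top",140*.64,365*.64,.05))
E
```

```text
gauge1 face [0.78347177 0.39890318 0.0389912 ]
gauge1 left rim at z.05 [0.78083471 0.33200332 0.04      ] [0.7144452  0.39987336 0.04      ]
gauge2 [0.42960205 0.6558112  0.05      ]
```

Request:
arm_command(
  travel=[
    [35,-5,12],
    [72,-5,25],
    [110,-5,37],
    [150,-5,50],
    [185,-5,63],
    [214,-5,74],
    [214,-5,74],
    [214,-5,74],
    [214,-5,74],
  ],
  delta_rot=[
    [0,2,0],
    [0,4,0],
    [0,6,0],
    [0,8,0],
    [0,8,0],
    [0,8,0],
    [0,8,0],
    [0,8,0],
    [0,8,0],
  ],
  fingers=[5,5,5,5,5,5,5,5,5],
)

```text
time: 34.72
eef_pos: [0.5261, 0.4345, 0.1178]
tool_rot: [0.698, 0.112, -0.114, -0.698]
wrist_force: [-0.1, 0.3, -2.2]
opening: 0.213
```

```bash
python3 - <<'E'
from h import *
show([(.5271,.4352,.0125,18.3)])
look("k",cs=(90,250,150,380))
E
```

```text
t 34.725 tcp [0.5261 0.4345 0.1178] yaw 18.41 tilt [-0.002 -0.001 -1.   ] open mm 18.5
(0.5271, 0.4352, 0.0125, 18.3) travel [1.4, 105.3, 0.4] rot [0.0, 0.1, -0.2]
top scale 1.568421052631579 off (80, 270, 130, 420)
scene scale 1.8625 off (90, 250, 150, 380)
```

View pics/k.png

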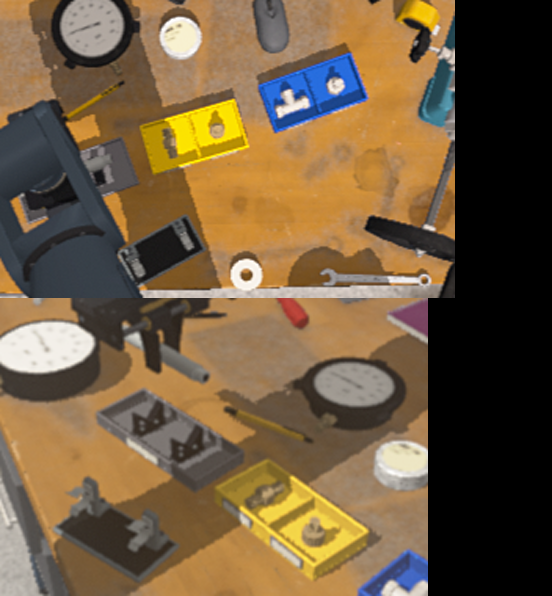

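```bash
python3 - <<'E'
from h import *
print(proj("scene",(.5497,.3633,.1365)),ray("scene",261.1,132.4,.1365))
E
```

```text
[258.70593047 132.07112651] [0.55373967 0.35998602 0.1365    ]
```

Request:
arm_command(
  travel=[
    [1,40,0],
    [1,70,0],
    [1,85,0],
    [1,95,0],
    [1,101,0],
    [1,105,0],
    [1,105,0],
    [1,105,0],
  ],
  delta_rot=[
    [0,0,0],
    [0,0,0],
    [0,0,0],
    [0,0,0],
    [0,0,0],
    [0,0,0],
    [0,0,0],
    [0,0,0],
  ],
  fingers=[5,5,5,5,5,5,5,5],
)

```text
time: 35.83
eef_pos: [0.5287, 0.4361, 0.0142]
tool_rot: [-0.698, -0.114, 0.113, 0.698]
wrist_force: [0.2, -0.5, -2.0]
opening: 0.216
```

Request:
arm_command(
  travel=[
    [0,1,0],
    [0,2,0],
    [0,2,0],
    [0,2,0],
  ],
  delta_rot=[
    [0,0,0],
    [0,0,0],
    [0,0,0],
    [0,0,0],
  ],
  fingers=[5,5,5,5],
)

```text
time: 36.33
eef_pos: [0.5283, 0.4359, 0.013]
tool_rot: [-0.698, -0.113, 0.113, 0.698]
wrist_force: [-2.1, -1.7, 5.4]
opening: 0.213
```

Contact: the vertical force went from -2 to +5.4 N. Releasing and retreating upward.

Request:
arm_command(
  travel=[
    [0,0,0],
    [0,0,0],
    [0,0,0],
    [0,0,0],
    [0,-10,0],
    [0,-30,0],
    [0,-70,0],
    [0,-120,0],
    [0,-150,0],
    [-50,-150,0],
    [-100,-150,-30],
    [-100,-150,-80],
    [-100,-150,-130],
    [-100,-150,-180],
    [-100,-150,-220],
    [-100,-150,-220],
    [-100,-150,-220],
  ],
  delta_rot=[
    [0,0,0],
    [0,0,0],
    [0,0,0],
    [0,0,0],
    [0,0,0],
    [0,0,0],
    [0,0,0],
    [0,0,0],
    [0,0,0],
    [0,0,0],
    [0,0,0],
    [0,0,0],
    [0,0,0],
    [0,0,0],
    [0,0,0],
    [0,0,0],
    [0,0,0],
  ],
  fingers=[36,36,36,36,36,36,36,36,36,36,36,36,36,36,36,36,36],
)

```text
time: 38.45
eef_pos: [0.5031, 0.1958, 0.1626]
tool_rot: [-0.698, -0.113, 0.113, 0.698]
wrist_force: [-1.4, -0.2, 0.9]
opening: 0.415
```

```bash
python3 - <<'E'
from h import *
show([])
look("l",cs=(90,300,150,470))
E
```

```text
t 38.45 tcp [0.5031 0.1958 0.1626] yaw 18.39 tilt [ 0.001  0.001 -1.   ] open mm 36.1
top scale 1.568421052631579 off (80, 270, 130, 420)
scene scale 1.4190476190476191 off (90, 300, 150, 470)
```

View pics/l.png

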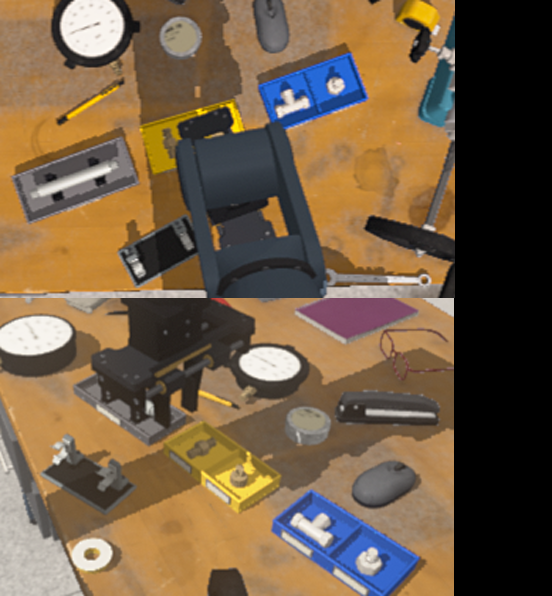

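The pipe lies in both rests, from (33,195) to (117,163) in the top panel. I'll move up clear, measure, and check everything once more.

Request:
arm_command(
  travel=[
    [0,-50,-30],
    [0,-100,-60],
    [0,-150,-90],
    [0,-200,-120],
    [0,-200,-150],
    [0,-200,-150],
    [0,-200,-150],
    [0,-200,-150],
  ],
  delta_rot=[
    [0,0,0],
    [0,0,0],
    [0,0,0],
    [0,0,0],
    [0,0,0],
    [0,0,0],
    [0,0,0],
    [0,0,0],
  ],
  fingers=[36,36,36,36,36,36,36,36],
)

```text
time: 39.55
eef_pos: [0.5496, 0.0546, 0.3609]
tool_rot: [-0.698, -0.113, 0.114, 0.698]
wrist_force: [0.5, 0.4, 0.0]
opening: 0.418
```

```bash
python3 - <<'E'
from h import *
show([])
look("m",cs=(120,310,150,450),ct=(100,260,130,372))
im=cv2.imread("pics/m_top.png"); hsv=cv2.cvtColor(im,cv2.COLOR_BGR2HSV)
m=cv2.inRange(hsv,(0,0,150),(180,70,255)); m[:, :135]=0; m[:,222:]=0; m[:160]=0; m[225:]=0
c=max(cv2.findContours(m,cv2.RETR_EXTERNAL,cv2.CHAIN_APPROX_NONE)[0],key=cv2.contourArea)
P=np.array([ray("top",u,v,.030)[:2] for u,v in c[:,0]],np.float32); r=cv2.minAreaRect(P); b=cv2.boxPoints(r); e=max([b[1]-b[0],b[2]-b[1]],key=np.linalg.norm)
a=np.radians(18.3); R=np.array([[np.cos(a),np.sin(a)],[-np.sin(a),np.cos(a)]])
print("pipe",r,"deg",np.degrees(np.arctan2(e[1],e[0]))%180,"in tray",R@(np.array(r[0])-(.5271,.4352)))
m=cv2.inRange(hsv,(0,0,170),(180,60,255)); m[:230]=0;m[268:]=0;m[:,:270]=0;m[:,:272]=0;m[:,302:]=0
u,v=np.argwhere(m)[:,::-1].mean(0); print("roll",ray("top",u,v,.007))
E
```

```text
t 39.55 tcp [0.5496 0.0546 0.3609] yaw 18.53 tilt [-0.002  0.001 -1.   ] open mm 36.4
top scale 1.8625 off (100, 260, 130, 372)
scene scale 1.568421052631579 off (120, 310, 150, 450)
pipe ((0.5255560278892517, 0.4353547990322113), (0.016672752797603607, 0.15054567158222198), 18.452495574951172) deg 108.45251 in tray [-0.00141728  0.00063177]
roll [0.35703958 0.15401437 0.007     ]
```

View pics/m.png

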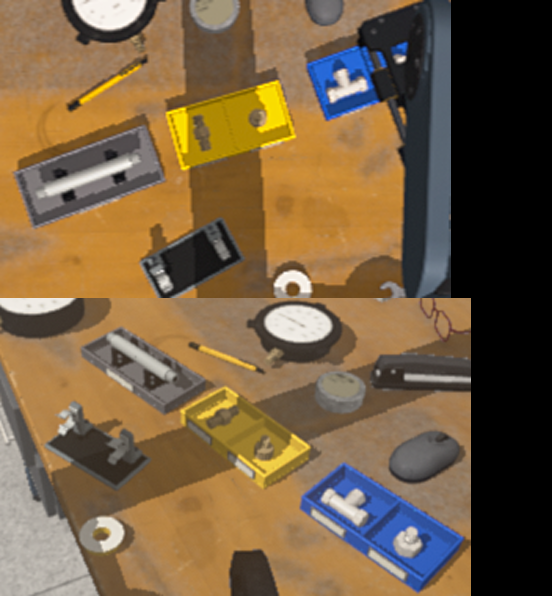

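Everything is in its place and the arm is clear, so I'm handing in.

```bash
python3 - <<'E'
from workcell import *
print(finish_job())
E
```

```text
the job is handed in; nothing more can be done
None
```

The kit is back in its trays and the job was handed in at about 39.6 s of the 112 s allowed; no verdict is reported.

- **Fittings:** The plug (right bay) and nipple (left bay) are in the yellow tray. The tee (left bay) and reducer (right bay) are in the blue tray. In the last pictures all four look the same way up as at the start, one to a bay. I judged that by eye and did not measure their tilt.
- **Pipe:** It was unclipped towards the front and laid in both V rests of the grey tray. The last picture puts it 1.4 mm sideways and 0.6 mm lengthways from the tray's middle, turned by about 0.15°, which is well inside the limits. I took its height as 30 mm and did not measure it separately.
- **Clear of everything:** The gripper is open and empty, about 0.36 m above the bench, with wrist force near zero.
- **One check disagreed:** My final reading of the tape roll was about 6 mm from the first. I put that down to a crude colour mask, because the arm never went near the roll and it looks unmoved. It is far below the 30 mm limit either way.

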